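# Pull-test the canister lid in the hold-down bracket

## Robot

A 6-joint arm with a two-finger parallel gripper is mounted at the origin on the work surface. World frame = base frame: x ahead of the robot, y to its left, z up, the work surface at z = 0. Lengths are in m, angles in degrees, forces in N, time in s.
With the tool pointing down it reaches from about 0.4 to 0.825 m from the base axis. Payload 7 kg.
Tool frame: the origin (TCP) lies at the very end of the fingers, on their centre line; the grasp point (between the pads) lies 19 mm behind it (r.grasp_offset is the z of the grasp point in the tool frame, in m); z points along the fingers, y is the direction in which the jaws open and shut (so a half turn about z gives the same grasp; the last joint's range is limited). The gripper opens to 88 mm and grips with 3 to 60 N. Pads are 19 mm wide; open, the fingers measure 130 mm over their backs; the gripper's body (78 mm by 193 mm) begins 47 mm behind the grasp point.
Start: joints at [85.778, 20.546, 0.682, 0, -70.136, -16.507], TCP at [0.239, 0.631, 0.227] pointing down, gripper open.
Joint ranges: [-176.03, 176.03], [-82.01, 121.73], [-58.28, 71.71], [-173.87, 95.51], [-174.79, -0.11], [-173.66, 173.66]. Speed limits (degrees/s): [136.94, 136.94, 172.46, 180, 180, 180].

## Interface

Orientations are given as [roll, pitch, yaw] about the fixed x, y, z axes, in that order (R = Rz(yaw) Ry(pitch) Rx(roll)).
In Python, from plant import r, capture, calibration, order gives the robot as it stands.
- The arm moves only by the tool servo_tool, never from a script. Its arguments are lists of equal length, an entry for each row: "grip": the closure, from -1 (fully open) to 1 (shut), so that 0 is half open; "translation": the shift along the tool's x, y, z in m, a list of three; "turn": the turn about the tool's z in rad. A call has 1 to 10 rows; each row is the pose to reach, as a shift and turn from the pose commanded when the call began, along the tool's axes at that moment; what a row does not reach only later rows make up. A row lasts 1/12 s, in which the tool goes at most 41.7 mm and 7.16 degrees, less where a joint would pass 70% of its speed; a pose out of reach is approached as far as the arm can. A call with a gripper value outside its range is refused whole. The fingers move at their own pace and stop on an object; "newtons" is the grip in N (left out, the last holds). Time passes only in rows, so rows that repeat a pose let the fingers close. It gives the time, the measured TCP pose, the force and the opening at its end, in the units of the state.
- r.get_state(): the state, without advancing time (a new reading comes with each control period).
- capture(name): name is "scene" or "side" or "wrist"; returns (picture, depth): 420x560x3 uint8, blue, green, red; 420x560 float32, m along the optical axis (not along the pixel's ray), 0 where there is no reading.
- calibration(name): a dict with "fx", "fy", "cx", "cy" (pixels), "dist_coeffs" ([k1, k2, p1, p2, k3] as OpenCV has them; the pictures are not rectified), "view" (4x4, takes a point from world to camera coordinates). Camera axes: x right, y up, looking along -z (the intrinsics and any distortion apply to the point x, -y, -z); pixel columns grow to the right and rows downward; lengths in m; the calibration is good to about 2 mm. A picture is of the moment at which its call begins: read the wrist's pose just before it. calibration takes no time and is no camera call; for the wrist camera it gives the pose at the moment of the call.
- order.close_job(): hands the job in, once; it reports no verdict.
The state is a dict: "time_s": time; "joints": joint angles; "qd": joint speeds; "joint_torque": joint torques, N m; "tcp_pos": TCP position; "eef_rot": TCP orientation; "contact_force": force on the tool from outside, world axes, zero at the start; "moment": the same for the moment, N m; "gripper_width": finger opening in m.
Only numpy, scipy, OpenCV 4.12 (cv2) and the standard library are available. Lean on these libraries where they do the work, as an engineer would, in place of code of your own. Each camera call takes 0.05 s, during which the arm holds its last target.

## Task

Prove that the push-on lid of the tall canister holds: carry the canister upright by its body (never by the untested lid) to the steel hold-down bracket, slide its foot under the lips until it is home against the back stop, and let go. Then take the lid by its knob and pull it upward with a steady 12 N or so for about a second (never above 22 N), ease off and let go. Leave the canister home in the bracket with its lid shut, and everything else on the counter where it was.

Things in the scene. Friction and masses are not known exactly. Their poses are not given: they have to be found in the camera images.
- canister: The taller of two round white canisters with steel foot discs and steel lids; 138 mm tall in all. Origin at the centre of its underside, z up its axis; yaw does not matter. Foot disc 84 mm across and 8 mm thick; body 60 mm across from 8 to 100 mm height; lid 60 mm across from 100 to 108 mm; black knob on top, 26 mm across, from 108 to 138 mm. About 0.55 to 0.8 kg in all.
- lid (a joint): How far the push-on lid of the tall canister is lifted, in m: 0 shut, up to 0.013. Its elastic seal holds it: it begins to rise at a pull of about 2 N and then rises 1 mm for every 2 N (12 N: 5 mm; 20 N: 9 mm), springing shut when eased off. It cannot come off.
- knob (a point): Middle of the tall canister's lid knob (26 mm across, 30 mm tall), on the axis, 15 mm above the lid's upper face and 123 mm above the canister's underside when the lid is shut.
- bracket: Low steel hold-down bracket fixed to the counter: two parallel rails, 88 mm apart inside, with lips turned inwards, and a back stop; no floor, so the foot slides on the counter. Origin on the counter where the middle of the canister's foot is when home (the foot then touches the stop within about 1 mm). x axis points from the open mouth to the stop: slide in along +x.
- mouth (a point): Middle of the bracket's open mouth on the counter, 83 mm before its origin, between the outer ends of two flared guide plates that lead into the rails (rails begin 51 mm before the origin).
- lips (a point): Point 11 mm above the bracket's origin, level with the undersides of the lips (tops at 16 mm). The lips are 68 mm apart and run from 42 mm before to 51 mm beyond the origin. When pulled up, a canister that is home rises 3 mm until its foot meets the lips; only then can the lid take a pull larger than the canister's weight.
- short_canister: Bystander: the same kind of canister but only 98 mm tall (foot 84 mm across, body 60 mm). Origin at the centre of its underside.
- squeeze_bottle: Bystander: yellow squeeze bottle, 60 mm across, 147 mm tall. Origin at the centre of its underside.
- carton: Bystander: blue carton lying flat, 75 x 110 x 40 mm. Origin at the centre of its underside.
- carton2: Bystander: blue carton with a paper band, lying flat, 75 x 110 x 40 mm. Origin at the centre of its underside.
- spatula: Bystander: spatula lying flat at the right, about 280 mm long. Origin at the middle of its underside.
- foil_cake: Bystander: small cake in a pleated foil boat, 130 x 60 x 28 mm, lying on the counter among the canisters. Origin at the centre of its underside.
There are look-alikes about, which are no part of the job. What is shaped like the canister but blue is not meant.

How it is judged (in metres and radians):
On the way, in this order (a step that is already met when the one before it is completed fails the run):
1. the canister stands home under the bracket's lips, upright, let go (horizontal distance between canister and bracket below 0.006 m and angle between canister's own z axis and vertical below 0.06 rad and height (world z) of canister below 0.004 m and contact force between the fingers and canister below 0.2 N), for 0.3 s.
2. with the canister in the bracket, the lid is pulled up with 8 to 17 N (3 to 7.5 mm of give) for at least 0.8 s (value of joint lid between 0.003 and 0.0075 m and horizontal distance between canister and bracket below 0.01 m), for 0.8 s.
At the end, for the whole second after the job is handed in: the canister stands upright on the counter (tilt under 0.06 rad, at most 4 mm up), its axis within 6 mm of the bracket's home point, at rest, with the lid shut (lifted under 0.8 mm) (horizontal distance between canister and bracket below 0.006 m and angle between canister's own z axis and vertical below 0.06 rad and height (world z) of canister below 0.004 m and value of joint lid below 0.0008 m and linear speed of canister below 0.02 m/s); the robot touches nothing.
It fails at once if the lid is pulled (lifted over 1 mm, 4 N) while the canister is not in the bracket (value of joint lid above 0.001 m and horizontal distance between canister and bracket above 0.015 m).
It fails at once if the lid is pulled with more than 22 N (lifted over 10 mm) (value of joint lid above 0.01 m).
It fails at once if the canister is tipped over 0.6 rad (angle between canister's own z axis and vertical above 0.6 rad).
It fails at once if another thing on the counter is moved by more than 30 mm (distance of any of short_canister, squeeze_bottle, carton, carton2, spatula, foil_cake from where it was at the start of the episode above 0.03 m).
It also fails if it takes over 69 s, if anything falls off the work surface, if the arm or the gripper's body presses on something with over 40 N, if the wrist force passes 120 N, or if a joint passes its speed limit or range.

## Working session

There is one attempt and no reset: what is moved stays moved. The work goes in short steps, Python scripts to look and compute and a tool call to move; the robot and the scene stay as the last step left them, time stands still between calls to the robot, and variables do not carry over. Pictures are saved under pics/ and viewed, and the job is handed in when it is done.

Besides the shell and the picture viewer there is one more tool, called after "Emit:" by a JSON object that holds its "fn" and its "kwargs", one argument or row to a line. servo_tool: Moves the arm, as the interface text tells. Its arguments: {"type":"object","properties":{"grip":{"type":"array","items":{"type":"number"}},"translation":{"type":"array","items":{"type":"array","items":{"type":"number"}}},"turn":{"type":"array","items":{"type":"number"}},"newtons":{"type":"number"}},"required":["grip","translation","turn"]}

```bash
ls; mkdir -p pics; python3 - <<'E'
from plant import r,capture,calibration
import cv2,json,numpy as np
s=r.get_state();print(s, r.grasp_offset)
for n in("scene","side","wrist"):
    p,d=capture(n);cv2.imwrite(f"pics/{n}0.png",p);np.save(f"pics/{n}0.npy",d)
    c=calibration(n);print(n,{k:np.round(v,4).tolist() for k,v in c.items()})
    json.dump({k:np.array(v).tolist() for k,v in c.items()},open(f"pics/{n}0.json","w"))
E
```

```text
pics
{'time_s': 0.0, 'joints': array([ 8.57777753e+01,  2.05909157e+01,  6.32529459e-01, -2.12049772e-02,
       -7.01350608e+01, -1.65080900e+01]), 'qd': array([ 0.00801678,  0.04676524,  0.00970653,  0.00515   , -0.03325371,
        0.07485062]), 'joint_torque': array([-1.84541437e-03, -5.82711983e+01,  2.93053079e+01,  6.99680284e+00,
        6.86382395e-03, -1.73519720e-04]), 'tcp_pos': array([0.23876111, 0.63082768, 0.22561568]), 'eef_rot': array([ 1.79904740e+02, -7.44356593e-03, -2.07375303e+01]), 'contact_force': array([ 0.73949885,  0.46098134, -0.06652432]), 'moment': array([ 0.00089213, -0.03200785, -0.01885587]), 'gripper_width': 0.0873134062357184} -0.0188
scene {'fx': 385.0576, 'fy': 385.0576, 'cx': 274.6598, 'cy': 215.7366, 'dist_coeffs': [-0.0869, 0.0, 0.0, 0.0, 0.0], 'view': [[0.6835, 0.7297, 0.019, -0.3643], [-0.5744, 0.5216, 0.6309, 0.2374], [0.4504, -0.4421, 0.7757, -1.2794], [0.0, 0.0, 0.0, 1.0]]}
side {'fx': 539.6115, 'fy': 539.6115, 'cx': 280.2856, 'cy': 220.7197, 'dist_coeffs': [-0.157, 0.0, 0.0, 0.0, 0.0], 'view': [[0.7634, -0.6458, -0.0127, -0.3701], [0.5139, 0.5952, 0.6177, -0.3344], [-0.3914, -0.4781, 0.7863, -1.1466], [0.0, 0.0, 0.0, 1.0]]}
wrist {'fx': 294.3838, 'fy': 294.3838, 'cx': 283.5014, 'cy': 212.9716, 'dist_coeffs': [-0.0588, 0.0, 0.0, 0.0, 0.0], 'view': [[-0.3541, -0.9352, 0.002, 0.6732], [0.9048, -0.3431, -0.2522, 0.0334], [0.2366, -0.0875, 0.9677, -0.3902], [0.0, 0.0, 0.0, 1.0]]}
```

View pics/scene0.png

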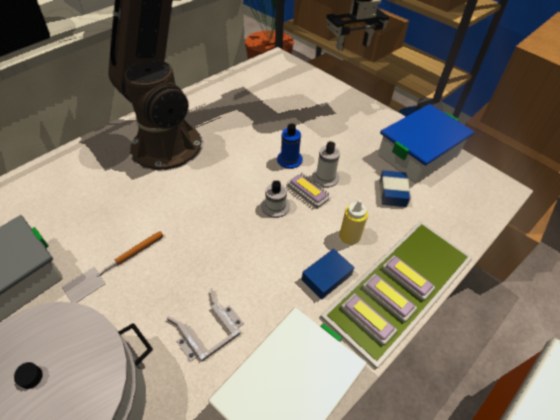

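View pics/side0.png

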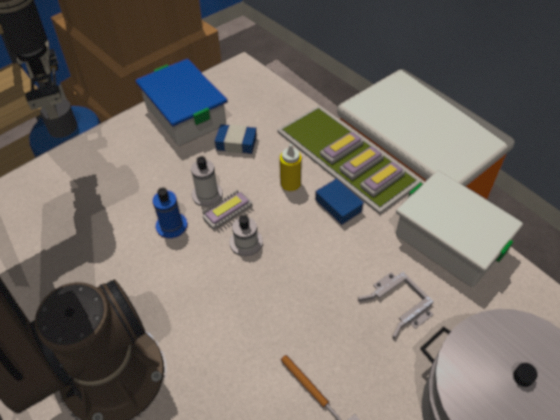

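View pics/wrist0.png

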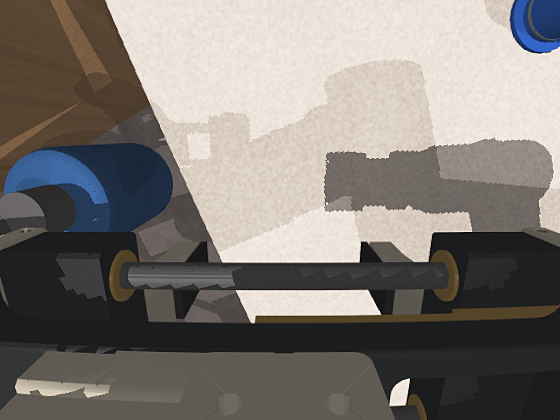

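Scene: the tall white canister is at about (328,162) with its knob at (330,147). The blue look-alike is at (291,147), the short one at (276,197), and the bracket at about (207,325). Side: the canister is at (205,182) and the bracket at (400,300). Next I'll zoom in and measure.

```bash
cat > h.py <<'E'
import numpy as np,cv2,json
def load(n): return cv2.imread(f"pics/{n}.png"),np.load(f"pics/{n}.npy"),json.load(open(f"pics/{n}.json"))
def K(c): return np.array([[c['fx'],0,c['cx']],[0,c['fy'],c['cy']],[0,0,1]])
def ray(c,uv):
    q=cv2.undistortPoints(np.array(uv,float).reshape(-1,1,2),K(c),np.array(c['dist_coeffs'])).reshape(-1,2)
    V=np.array(c['view']);R=V[:3,:3];o=-R.T@V[:3,3]
    d=np.c_[q[:,0],-q[:,1],-np.ones(len(q))]@R
    return o,d
def plane(c,uv,z):
    o,d=ray(c,uv);return o+d*((z-o[2])/d[:,2])[:,None]
def proj(c,P):
    V=np.array(c['view']);P=np.atleast_2d(P);p=P@V[:3,:3].T+V[:3,3]
    return cv2.projectPoints(p*[1,-1,-1],np.zeros(3),np.zeros(3),K(c),np.array(c['dist_coeffs']))[0].reshape(-1,2)
def pts(c,d):
    h,w=d.shape;v,u=np.mgrid[:h,:w];o,dd=ray(c,np.c_[u.ravel(),v.ravel()])
    return (o+dd*d.ravel()[:,None]).reshape(h,w,3)
def crop(n,x,y,w,h,s,out):
    p=cv2.imread(f"pics/{n}.png");cv2.imwrite(f"pics/{out}.png",cv2.resize(p[y:y+h,x:x+w],None,fx=s,fy=s,interpolation=cv2.INTER_CUBIC))
E
python3 - <<'E'
from h import *
crop("scene0",150,280,110,90,7,"c1");crop("side0",350,260,110,90,7,"c2")
for n in("scene0","side0"):
    p,d,c=load(n);P=pts(c,d);ok=d>0
    boxes={"scene0":dict(can=(310,135,35,55),br=(160,285,90,80)),"side0":dict(can=(185,148,40,60),br=(355,262,85,80))}[n]
    for k,(x,y,w,h) in boxes.items():
        Q=P[y:y+h,x:x+w].reshape(-1,3)
        for lo,hi in ((-.005,.004),(.009,.02),(.02,.095),(.1,.115),(.115,.145)):
            m=(Q[:,2]>lo)&(Q[:,2]<hi);
            if m.sum()>3: print(n,k,lo,hi,m.sum(),Q[m].mean(0).round(4),np.ptp(Q[m],0).round(3))
E
```

```text
scene0 can -0.005 0.004 947 [ 0.4021  0.3623 -0.0007] [0.246 0.255 0.009]
scene0 can 0.009 0.02 102 [0.4706 0.2575 0.014 ] [0.082 0.093 0.011]
scene0 can 0.02 0.095 421 [0.4751 0.2559 0.0538] [0.063 0.105 0.074]
scene0 can 0.1 0.115 190 [0.4672 0.2741 0.1067] [0.06  0.06  0.015]
scene0 can 0.115 0.145 89 [0.4658 0.2764 0.1302] [0.025 0.024 0.022]
scene0 br -0.005 0.004 6091 [ 0.5901 -0.281  -0.001 ] [0.285 0.273 0.009]
scene0 br 0.009 0.02 877 [ 0.6194 -0.2872  0.0146] [0.139 0.126 0.011]
scene0 br 0.1 0.115 44 [ 0.7553 -0.285   0.1028] [0.014 0.023 0.006]
side0 can -0.005 0.004 1016 [5.049e-01 3.624e-01 5.000e-04] [0.206 0.238 0.009]
side0 can 0.009 0.02 205 [0.4625 0.2724 0.0127] [0.176 0.183 0.011]
side0 can 0.02 0.095 518 [0.452  0.2554 0.0539] [0.057 0.106 0.075]
side0 can 0.1 0.115 267 [0.4575 0.2732 0.1079] [0.061 0.062 0.015]
side0 can 0.115 0.145 117 [0.4588 0.277  0.1318] [0.027 0.027 0.026]
side0 br -0.005 0.004 5225 [ 6.050e-01 -2.768e-01  6.000e-04] [0.301 0.277 0.009]
side0 br 0.009 0.02 843 [ 0.6151 -0.2853  0.0157] [0.23  0.134 0.011]
side0 br 0.02 0.095 98 [ 0.5803 -0.3658  0.0551] [0.137 0.189 0.059]
```

```bash
python3 -c "
from h import *
crop('scene0',295,130,70,70,8,'c3');crop('side0',170,145,70,70,8,'c4')"
```

```text
(no output)
```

View pics/c1.png

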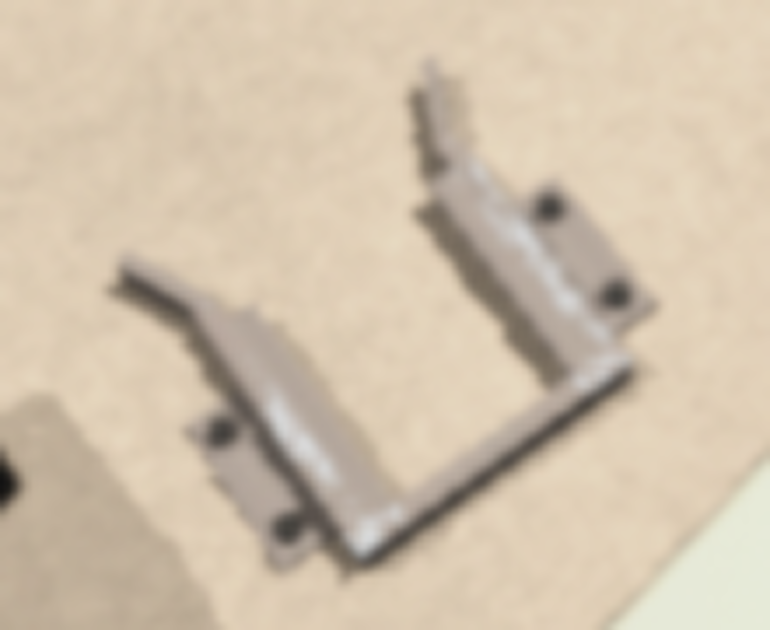

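View pics/c2.png

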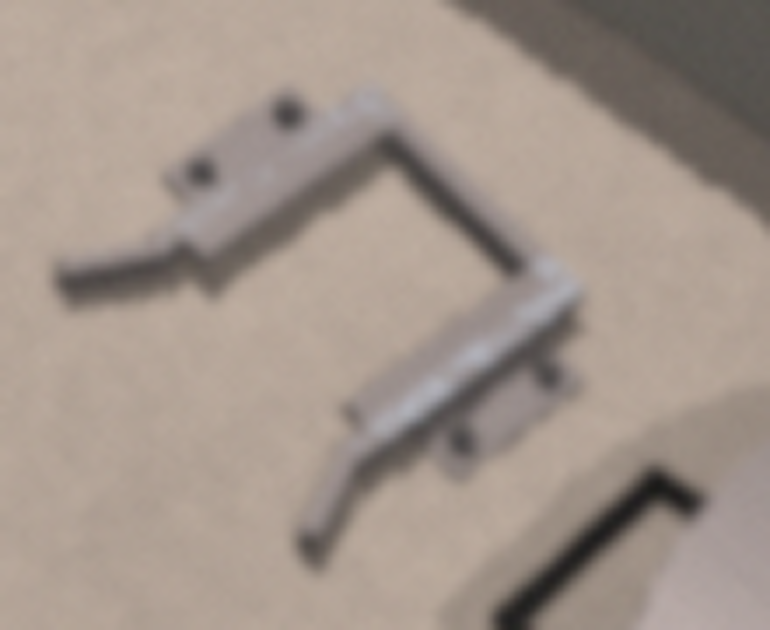

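View pics/c3.png

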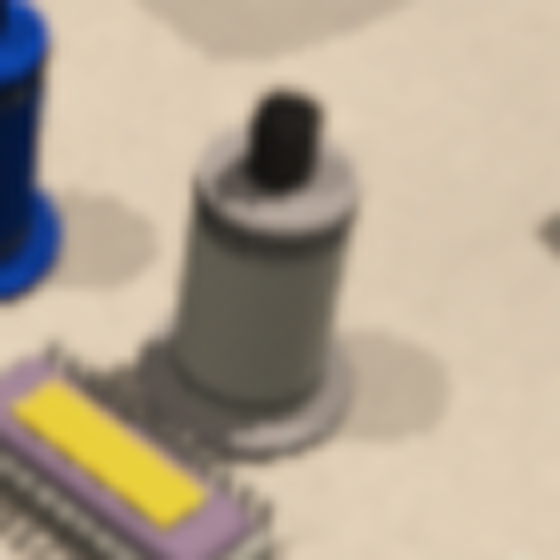

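View pics/c4.png

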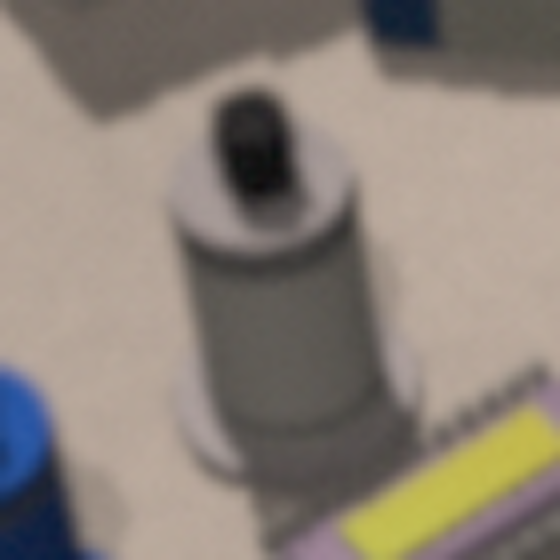

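```bash
python3 - <<'E'
from h import *
S=load("scene0")[2];T=load("side0")[2]
f=lambda pts,x,y,s:[(a/s+x-.5+.5/s,b/s+y-.5+.5/s) for a,b in pts]
print("knob top",plane(S,f([(288,105)],295,130,8),.138),plane(T,f([(247,105)],170,145,8),.138))
print("lid",plane(S,f([(277,183)],295,130,8),.108),plane(T,f([(263,190)],170,145,8),.108))
# two-ray intersection of lid
def tri(a,b):
    o1,d1=ray(S,a);o2,d2=ray(T,b);A=np.c_[d1[0],-d2[0]];t=np.linalg.lstsq(A,o2-o1,rcond=None)[0];p=o1+d1[0]*t[0];q=o2+d2[0]*t[1];return (p+q)/2,np.linalg.norm(p-q)
print(tri(f([(288,105)],295,130,8),f([(247,105)],170,145,8)))
sc=[("Lout0",(190,310)),("Lout1",(352,550)),("Rout0",(470,155)),("Rout1",(632,368)),("stopInL",(410,510)),("stopInR",(560,400)),("flareL",(125,262)),("flareR",(430,65))]
# side view: near rail(lower) = y-negative?  
sd=[("A_out0",(180,225)),("A_out1",(365,88)),("B_out0",(372,440)),("B_out1",(582,285)),("stopInA",(390,135)),("stopInB",(530,265)),("flareA",(62,270)),("flareB",(310,535))]
for nm,uv in sc: print("sc",nm,plane(S,f([uv],150,280,7),.016)[0].round(4))
for nm,uv in sd: print("sd",nm,plane(T,f([uv],350,260,7),.016)[0].round(4))
for n,(x,y,w,h) in(("scene0",(160,285,90,80)),("side0",(355,262,85,80))):
    p,d,c=load(n);P=pts(c,d)[y:y+h,x:x+w];m=((P[...,2]>.010)&(P[...,2]<.022)).astype(np.uint8)
    k,l,st,ce=cv2.connectedComponentsWithStats(m);i=1+st[1:,4].argmax();Q=P[l==i]
    print(n,len(Q),Q.mean(0),cv2.minAreaRect((Q[:,:2]*1000).astype(np.float32)))
E
```

```text
knob top [[0.45988853 0.28296767 0.138     ]] [[0.46421227 0.28549838 0.138     ]]
lid [[0.46489938 0.27709423 0.108     ]] [[0.46040443 0.27761554 0.108     ]]
(array([0.46205813, 0.28074697, 0.14170642]), np.float64(0.002075487827292829))
sc Lout0 [ 0.5596 -0.3318  0.016 ]
sc Lout1 [ 0.6587 -0.3399  0.016 ]
sc Rout0 [ 0.5769 -0.2294  0.016 ]
sc Rout1 [ 0.6716 -0.2375  0.016 ]
sc stopInL [ 0.6607 -0.3188  0.016 ]
sc stopInR [ 0.6643 -0.2614  0.016 ]
sc flareL [ 0.5312 -0.3382  0.016 ]
sc flareR [ 0.5405 -0.2186  0.016 ]
sd A_out0 [ 0.5786 -0.2326  0.016 ]
sd A_out1 [ 0.666  -0.2369  0.016 ]
sd B_out0 [ 0.5675 -0.3296  0.016 ]
sd B_out1 [ 0.6631 -0.3375  0.016 ]
sd stopInA [ 0.6583 -0.2554  0.016 ]
sd stopInB [ 0.6557 -0.3209  0.016 ]
sd flareA [ 0.5366 -0.2188  0.016 ]
sd flareB [ 0.5276 -0.3394  0.016 ]
scene0 867 [ 0.61909074 -0.28708126  0.01466919] ((600.332763671875, -281.412841796875), (125.99271392822266, 133.91690063476562), 86.28416442871094)
side0 849 [ 0.61370192 -0.28548523  0.01601255] ((599.2081298828125, -283.85467529296875), (125.13066101074219, 137.821533203125), 85.34429931640625)
```

Both views agree: the canister is at about (0.463, 0.278), and the bracket home is at about (0.616, -0.285) with yaw about -4.6°. Next is a height map to check clearances.

```bash
python3 - <<'E'
from h import *
H=np.zeros((600,600))# x 0.2..0.9 rows? 2mm cells; u = (0.6 - y)/.002 , v=(0.95-x)/.002
cols=np.zeros((600,600,3),np.uint8)
for n in("scene0","side0"):
    p,d,c=load(n);P=pts(c,d).reshape(-1,3);C=p.reshape(-1,3)
    u=((0.6-P[:,1])/.002).astype(int);v=((1.0-P[:,0])/.002).astype(int)
    m=(d.ravel()>0)&(u>=0)&(u<600)&(v>=0)&(v<500)&(P[:,2]<.4)
    o=np.argsort(P[m][:,2]);
    for a,b,z,cc in zip(u[m][o],v[m][o],P[m][o][:,2],C[m][o]):
        if z>=H[b,a]-.002: H[max(0,b-1):b+2,max(0,a-1):a+2]=np.maximum(z,H[max(0,b-1):b+2,max(0,a-1):a+2]);cols[b-1:b+2,a-1:a+2]=cc
np.save("pics/H.npy",H)
im=cv2.applyColorMap((np.clip(H/.2,0,1)*255).astype(np.uint8),cv2.COLORMAP_JET)
for k in range(0,600,50):
    cv2.line(im,(k,0),(k,599),(90,90,90),1);cv2.line(im,(0,k),(599,k),(90,90,90),1)
    cv2.putText(im,f"{.6-k*.002:.1f}",(k,10),0,.35,(255,255,255),1);cv2.putText(im,f"{1-k*.002:.1f}",(0,k+10),0,.35,(255,255,255),1)
cv2.imwrite("pics/H.png",im[:500])
E
```

```text
(no output)
```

View pics/H.png

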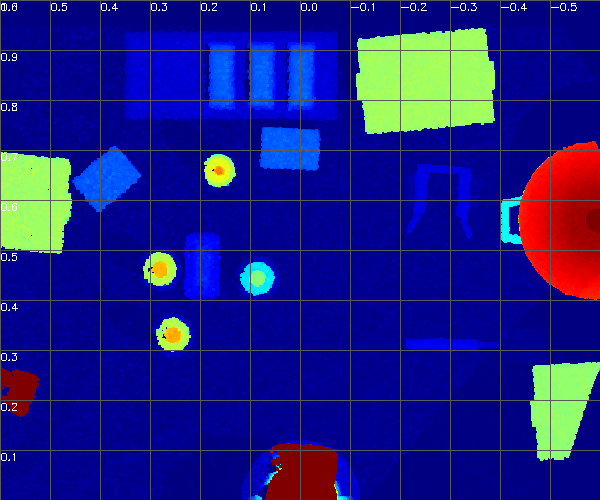

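Emit:
{"fn": "servo_tool", "kwargs": {
  "grip": [-1,-1,-1,-1,-1,-1,-1,-1,-1,-1],
  "translation": [
    [0.03,0.022,0],
    [0.063,0.047,0],
    [0.097,0.073,0],
    [0.13,0.098,0],
    [0.164,0.123,0],
    [0.197,0.148,0],
    [0.231,0.173,0],
    [0.264,0.198,0],
    [0.298,0.223,0],
    [0.3345,0.251,0]
  ],
  "turn": [-0.036,-0.072,-0.11,-0.145,-0.18,-0.217,-0.253,-0.29,-0.326,-0.362]
}}

```text
time_s: 0.98
tcp_pos: [0.4602, 0.2816, 0.2266]
eef_rot: [-180.0, -0.0, 0.1]
contact_force: [0.3, -0.9, 0.4]
gripper_width: 0.0873
```

Emit:
{"fn": "servo_tool", "kwargs": {
  "grip": [-1,-1,-1,-1],
  "translation": [
    [0,0,0],
    [0,0,0],
    [0,0,0],
    [0,0,0]
  ],
  "turn": [0,0,0,0]
}}

```text
time_s: 1.32
tcp_pos: [0.4593, 0.2842, 0.2265]
eef_rot: [-180.0, 0.0, 0.0]
contact_force: [0.4, -0.3, -0.2]
gripper_width: 0.0875
```

```bash
cat > snap.py <<'E'
import sys
from plant import r,capture,calibration
import cv2,json,numpy as np
s=r.get_state();print({k:np.round(s[k],4).tolist() for k in("time_s","tcp_pos","eef_rot","contact_force","gripper_width")})
for a in sys.argv[1:]:
    n=a.rstrip("0123456789");c=calibration(n);p,d=capture(n);cv2.imwrite(f"pics/{a}.png",p);np.save(f"pics/{a}.npy",d)
    json.dump({k:np.array(v).tolist() for k,v in c.items()},open(f"pics/{a}.json","w"))
E
python3 snap.py wrist1
```

```text
{'time_s': 1.3167, 'tcp_pos': [0.4593, 0.2842, 0.2265], 'eef_rot': [-179.9964, 0.0061, 0.037], 'contact_force': [0.4353, -0.3073, -0.1819], 'gripper_width': 0.0875}
```

View pics/wrist1.png

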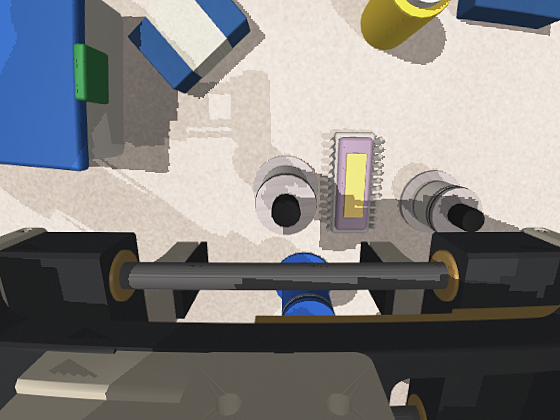

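Wrist view: the knob top is at (286,213), and the lid is centred at about (285,190). The blue look-alike lies behind, at (305,280).

```bash
python3 - <<'E'
from h import *
p,d,c=load("wrist1")
m=(p.max(2)<45).astype(np.uint8);m[:185]=0;m[232:]=0;m[:,:265]=0;m[:,310:]=0
print(cv2.connectedComponentsWithStats(m)[2:])
print(plane(c,[(286,213)],.138),proj(c,[[.463,.278,.138],[.463,.278,.108],[.459,.284,.0],[.4593,.2842,.2265]]))
Q=pts(c,d)[140:235,240:330].reshape(-1,3);k=(Q[:,2]>.132)&(Q[:,2]<.145);print(k.sum(),Q[k].mean(0),np.ptp(Q[k],0))
k=(Q[:,2]>.103)&(Q[:,2]<.112);print(k.sum(),cv2.minEnclosingCircle((Q[k][:,:2]*1000).astype(np.float32)))
E
python3 snap.py
```

```text
(array([[     0,      0,    560,    420, 234457],
       [   272,    194,     29,     33,    743]], dtype=int32), array([[279.48100505, 209.49801456],
       [285.49394347, 210.12651413]]))
[[0.46066792 0.281538   0.138     ]] [[290.09307143 210.39606759]
 [289.40548666 202.79933367]
 [283.23412391 187.85618973]
 [282.71315986 253.93811424]]
668 [0.46182278 0.28189752 0.13821889] [0.02540325 0.02445083 0.00816615]
2120 ((460.99505615234375, 281.94793701171875), 30.265743255615234)
{'time_s': 1.3667, 'tcp_pos': [0.4591, 0.2844, 0.2264], 'eef_rot': [179.9984, 0.0095, 0.0802], 'contact_force': [-0.692, 0.0335, 0.0449], 'gripper_width': 0.0874}
```

Emit:
{"fn": "servo_tool", "kwargs": {
  "grip": [-1,-1,-1,-1,-1,-1,-1,-1],
  "translation": [
    [0.002,0.003,0.02],
    [0.002,0.003,0.045],
    [0.002,0.003,0.075],
    [0.002,0.003,0.1],
    [0.002,0.003,0.12],
    [0.002,0.003,0.135],
    [0.002,0.003,0.14],
    [0.002,0.003,0.14]
  ],
  "turn": [0,0,0,0,0,0,0,0]
}}

```text
time_s: 2.03
tcp_pos: [0.4606, 0.2808, 0.0853]
eef_rot: [179.9, 0.1, 0.1]
contact_force: [-0.9, 1.3, 0.4]
gripper_width: 0.0877
```

```bash
python3 snap.py wrist2 side2 scene2; python3 -c "
from h import *
crop('side2',130,100,140,140,5,'c5')
"
```

```text
{'time_s': 2.0333, 'tcp_pos': [0.4606, 0.2808, 0.0853], 'eef_rot': [179.8746, 0.1034, 0.1043], 'contact_force': [-0.9107, 1.314, 0.4204], 'gripper_width': 0.0877}
```

View pics/c5.png

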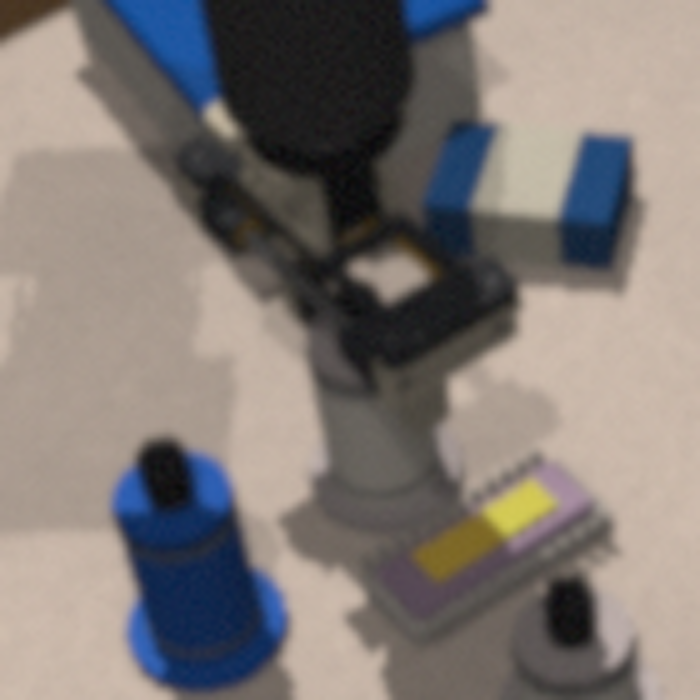

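View pics/wrist2.png

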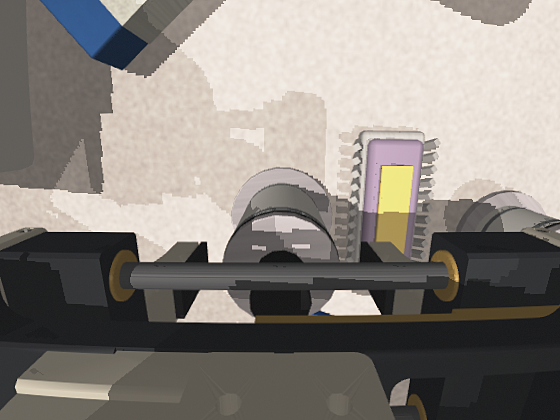

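The canister is centred between the fingers: knob at column 282, finger inner faces at columns 207 and 363. I'll go down a little more, then grip.

Emit:
{"fn": "servo_tool", "kwargs": {
  "grip": [-1,-1,-1,0,0.3,0.5,0.5,0.5,0.5,0.5],
  "translation": [
    [0,0,0.004],
    [0,0,0.008],
    [0,0,0.01],
    [0,0,0.01],
    [0,0,0.01],
    [0,0,0.01],
    [0,0,0.01],
    [0,0,0.01],
    [0,0,0.01],
    [0,0,0.01]
  ],
  "turn": [0,0,0,0,0,0,0,0,0,0],
  "newtons": 45
}}

```text
time_s: 3.02
tcp_pos: [0.4621, 0.2813, 0.0769]
eef_rot: [-179.9, -0.1, 0.0]
contact_force: [0.2, 2.7, 0.8]
gripper_width: 0.0593
```

Emit:
{"fn": "servo_tool", "kwargs": {
  "grip": [0.8,0.8,0.8,0.8,0.8,0.8,0.8,0.8],
  "translation": [
    [0,0,0],
    [0,0,0],
    [0,0,-0.005],
    [0,0,-0.01],
    [0,0,-0.015],
    [0,0,-0.02],
    [0,0,-0.02],
    [0,0,-0.02]
  ],
  "turn": [0,0,0,0,0,0,0,0],
  "newtons": 50
}}

```text
time_s: 3.68
tcp_pos: [0.4616, 0.2804, 0.0968]
eef_rot: [-180.0, -0.0, -0.0]
contact_force: [-0.0, -0.4, -5.9]
gripper_width: 0.0591
```

```bash
python3 snap.py side3 scene3; python3 -c "
from h import *
a=cv2.imread('pics/side3.png')[130:230,150:250];b=cv2.imread('pics/scene3.png')[110:210,280:380]
cv2.imwrite('pics/c6.png',cv2.resize(np.hstack([a,b]),None,fx=4,fy=4,interpolation=2))
"
```

```text
{'time_s': 3.6833, 'tcp_pos': [0.4616, 0.2804, 0.0968], 'eef_rot': [-179.981, -0.0094, -0.0018], 'contact_force': [-0.0341, -0.4062, -5.9381], 'gripper_width': 0.0591}
```

View pics/c6.png

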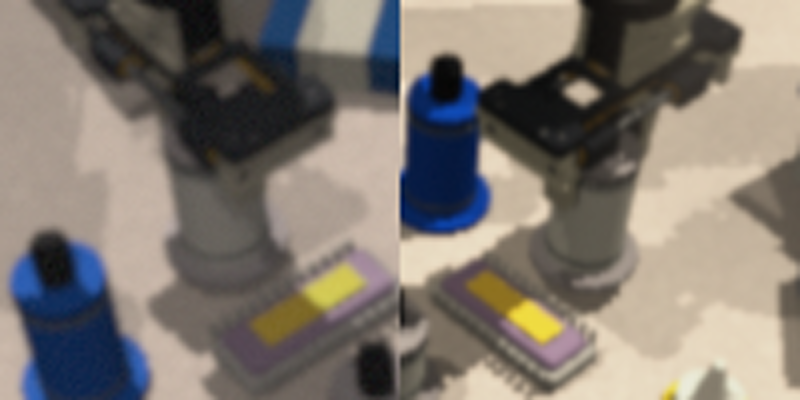

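Emit:
{"fn": "servo_tool", "kwargs": {
  "grip": [0.8,0.8,0.8,0.8,0.8,0.8,0.8,0.8,0.8],
  "translation": [
    [0,0,-0.006],
    [0,0,-0.018],
    [0,0,-0.034],
    [0,0,-0.05],
    [0,0,-0.066],
    [0,0,-0.082],
    [0,0,-0.096],
    [0,0,-0.106],
    [0,0,-0.11]
  ],
  "turn": [0,0,0,0,0,0,0,0,0]
}}

```text
time_s: 4.53
tcp_pos: [0.4621, 0.2809, 0.2083]
eef_rot: [-179.9, -0.1, 0.0]
contact_force: [-0.4, -0.4, -5.4]
gripper_width: 0.0593
```

Emit:
{"fn": "servo_tool", "kwargs": {
  "grip": [0.8,0.8,0.8,0.8,0.8,0.8,0.8,0.8,0.8,0.8],
  "translation": [
    [0,0.006,0],
    [0.001,0.02,0],
    [0.001,0.042,0],
    [0.002,0.07,0],
    [0.003,0.1,0],
    [0.004,0.13,0],
    [0.005,0.16,0],
    [0.006,0.19,0],
    [0.006,0.22,0],
    [0.007,0.25,0]
  ],
  "turn": [0,0.004,0.008,0.012,0.016,0.02,0.025,0.03,0.035,0.04]
}}

```text
time_s: 5.37
tcp_pos: [0.4672, 0.028, 0.2055]
eef_rot: [180.0, 0.1, -2.3]
contact_force: [1.6, -0.4, -6.2]
gripper_width: 0.0592
```

Emit:
{"fn": "servo_tool", "kwargs": {
  "grip": [0.8,0.8,0.8,0.8,0.8,0.8,0.8,0.8,0.8,0.8],
  "translation": [
    [0.002,0.032,0],
    [0.003,0.064,0],
    [0.004,0.096,0],
    [0.005,0.128,0],
    [0.006,0.16,0],
    [0.007,0.192,0],
    [0.008,0.22,0],
    [0.008,0.242,0],
    [0.008,0.256,0],
    [0.008,0.262,0]
  ],
  "turn": [0.004,0.008,0.012,0.016,0.02,0.025,0.03,0.035,0.04,0.04]
}}

```text
time_s: 6.2
tcp_pos: [0.4644, -0.2338, 0.2052]
eef_rot: [180.0, 0.2, -4.7]
contact_force: [0.2, 1.1, -6.1]
gripper_width: 0.0595
```

```bash
python3 snap.py wrist4
```

```text
{'time_s': 6.2, 'tcp_pos': [0.4644, -0.2338, 0.2052], 'eef_rot': [179.9986, 0.162, -4.7317], 'contact_force': [0.1645, 1.1399, -6.0748], 'gripper_width': 0.0595}
```

View pics/wrist4.png

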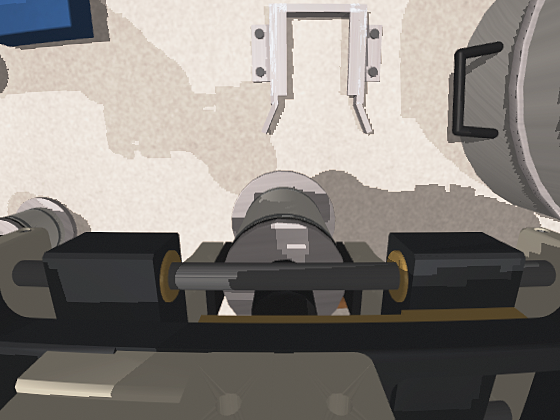

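```bash
python3 -c "
from h import *
crop('wrist4',235,0,160,140,5,'c7')"
```

```text
(no output)
```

View pics/c7.png

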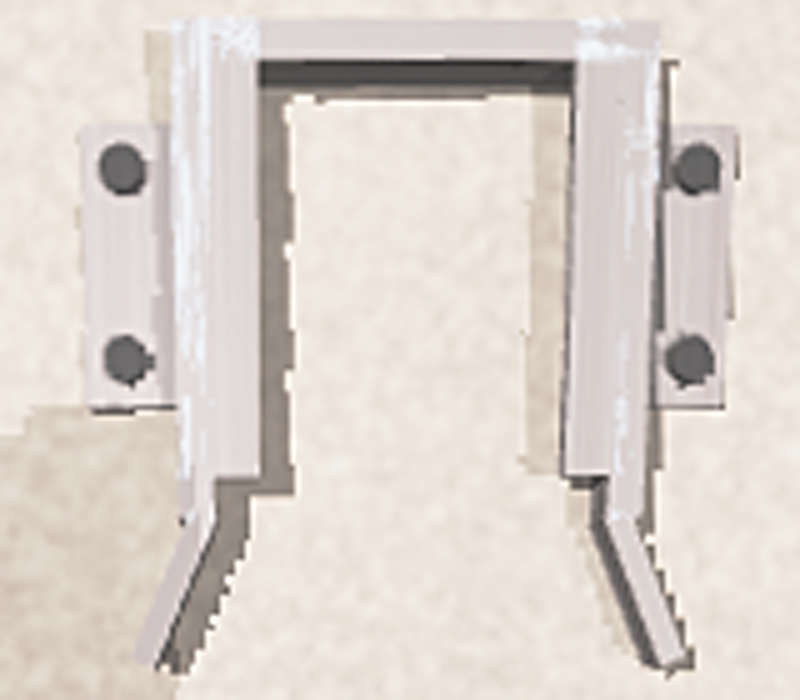

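```bash
python3 - <<'E'
from h import *
p,d,c=load("wrist4")
f=lambda pts,x,y,s:[(a/s+x-.5+.5/s,b/s+y-.5+.5/s) for a,b in pts]
A=plane(c,f([(258,475),(260,60),(565,475),(576,60),(174,25),(182,515),(658,25),(640,515),(140,660),(690,660)],235,0,5),.016);print(A.round(4))
mn=(A[0]+A[2])/2;mf=(A[1]+A[3])/2;v=mf-mn
y=np.degrees(np.arctan2(v[1],v[0]));print("mid near",mn,"far",mf,"yaw",y,"len",np.linalg.norm(v),"w",np.linalg.norm(A[0]-A[2]),np.linalg.norm(A[1]-A[3]))
print("yaw perp", [np.degrees(np.arctan2(*( (A[a]-A[b])[[0,1]]*[-1,1]))) for a,b in((0,2),(1,3),(4,6),(5,7))])
u=v/np.linalg.norm(v);print("origin",mn+u*.042,mf-u*.042)
P=pts(c,d)
# canister lid in wrist view
Q=P.reshape(-1,3);t=np.array([.4644,-.2338]);k=(np.hypot(*(Q[:,:2]-t).T)<.06)&(Q[:,2]>.13)&(Q[:,2]<.142);print(k.sum())
k=(np.hypot(*(Q[:,:2]-t).T)<.07)&(Q[:,2]>.134)&(Q[:,2]<.143)
if k.sum()>5:
  print(Q[k].mean(0),np.ptp(Q[k],0),cv2.fitEllipse((Q[k][:,:2]*1000).astype(np.float32)))
E
```

```text
[[ 0.5748 -0.2467  0.016 ]
 [ 0.659  -0.2539  0.016 ]
 [ 0.5695 -0.3151  0.016 ]
 [ 0.6541 -0.321   0.016 ]
 [ 0.6674 -0.2364  0.016 ]
 [ 0.5677 -0.229   0.016 ]
 [ 0.66   -0.3388  0.016 ]
 [ 0.5597 -0.3317  0.016 ]
 [ 0.537  -0.2165  0.016 ]
 [ 0.527  -0.3424  0.016 ]]
mid near [ 0.57212855 -0.28085098  0.016     ] far [ 0.65658972 -0.28746449  0.016     ] yaw -4.477263855691311 len 0.08471970306799083 w 0.0686053745145967 0.06727087668866805
yaw perp [np.float64(-4.43177373079033), np.float64(-4.172417390062331), np.float64(-4.152471045370713), np.float64(-4.452714647194902)]
origin [ 0.61400038 -0.28412965  0.016     ] [ 0.61471789 -0.28418583  0.016     ]
2238
[ 0.4849316  -0.23541455  0.13690667] [0.05543896 0.08293725 0.00861317] ((458.0421447753906, -233.52392578125), (77.32549285888672, 82.74494171142578), 87.34660339355469)
```

```bash
python3 - <<'E'
from h import *
from scipy.optimize import least_squares
p,d,c=load("wrist4");P=pts(c,d);m=((P[...,2]>.125)&(P[...,2]<.15)).astype(np.uint8);m[235:]=0;m[:160]=0
k,l,st,ce=cv2.connectedComponentsWithStats(m);i=1+st[1:,4].argmax();print(st[i])
M=(l==i).astype(np.uint8)
# topmost pixel per column = front rim of foot
uv=[(u,np.where(M[:,u])[0][0]) for u in range(240,330) if M[:,u].any()]
uv=[q for q in uv if q[1]<225]
for z in(.134,.1365,.139):
    A=plane(c,np.array(uv)+[0,-.5],z)[:,:2]
    s=least_squares(lambda q:np.hypot(A[:,0]-q[0],A[:,1]-q[1])-.042,[.464,-.234],loss='soft_l1',f_scale=.001);print(z,s.x,np.abs(s.fun).mean())
E
```

```text
[ 232  171  103   64 2350]
0.134 [ 0.46249346 -0.23368305] 0.0001898523365932598
0.1365 [ 0.46272193 -0.23368271] 0.00020955420611169654
0.139 [ 0.46295255 -0.23368083] 0.0002446642207289127
```

Emit:
{"fn": "servo_tool", "kwargs": {
  "grip": [0.8,0.8,0.8,0.8,0.8,0.8,0.8,0.8,0.8,0.8],
  "translation": [
    [0.008,0.02,0.008],
    [0.0154,0.0387,0.025],
    [0.0154,0.0387,0.045],
    [0.0154,0.0387,0.065],
    [0.0154,0.0387,0.085],
    [0.0154,0.0387,0.1],
    [0.0154,0.0387,0.11],
    [0.0154,0.0387,0.118],
    [0.0154,0.0387,0.122],
    [0.0154,0.0387,0.122]
  ],
  "turn": [-0.003,-0.006,-0.006,-0.006,-0.006,-0.006,-0.006,-0.006,-0.006,-0.006]
}}

```text
time_s: 7.08
tcp_pos: [0.4782, -0.2712, 0.084]
eef_rot: [-180.0, 0.1, -4.2]
contact_force: [-0.2, 0.1, -6.6]
gripper_width: 0.0592
```

Emit:
{"fn": "servo_tool", "kwargs": {
  "grip": [0.8,0.8,0.8,0.8],
  "translation": [
    [0,0,0.002],
    [0,0,0.003],
    [0,0,0.003],
    [0,0,0.003]
  ],
  "turn": [0,0,0,0]
}}

```text
time_s: 7.42
tcp_pos: [0.4788, -0.2715, 0.0821]
eef_rot: [180.0, -0.1, -4.2]
contact_force: [-0.1, 0.1, -5.1]
gripper_width: 0.0598
```

Emit:
{"fn": "servo_tool", "kwargs": {
  "grip": [0.8,0.8,0.8,0.8,0.8],
  "translation": [
    [0,0.001,0.001],
    [0,0.002,0.002],
    [0,0.002,0.003],
    [0,0.002,0.003],
    [0,0.002,0.003]
  ],
  "turn": [0,0,0,0,0]
}}

```text
time_s: 7.83
tcp_pos: [0.4783, -0.2735, 0.0784]
eef_rot: [-180.0, 0.0, -4.2]
contact_force: [-0.2, -0.1, -5.6]
gripper_width: 0.0594
```

```bash
python3 snap.py wrist5 side5 scene5; python3 -c "
from h import *
a=cv2.imread('pics/side5.png')[210:340,300:440];b=cv2.imread('pics/scene5.png')[220:350,130:270]
cv2.imwrite('pics/c8.png',cv2.resize(np.hstack([a,b]),None,fx=2.8,fy=2.8,interpolation=2))
"
```

```text
{'time_s': 7.8333, 'tcp_pos': [0.4783, -0.2735, 0.0784], 'eef_rot': [-179.998, 0.0141, -4.2396], 'contact_force': [-0.15, -0.0603, -5.5785], 'gripper_width': 0.0594}
```

View pics/c8.png

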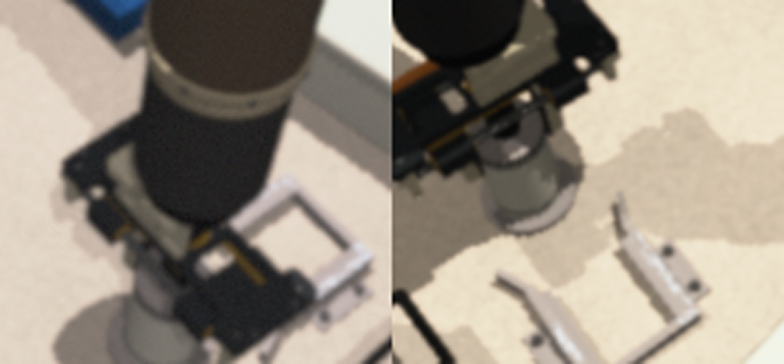

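View pics/wrist5.png

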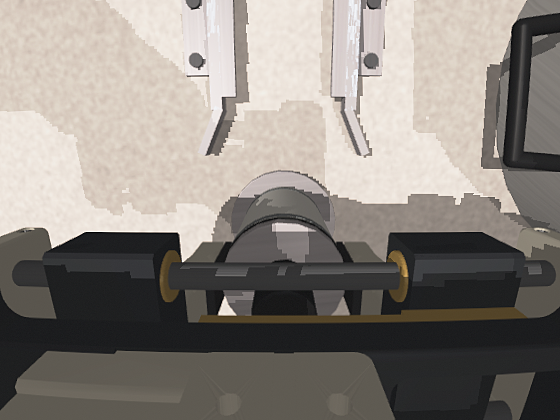

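Emit:
{"fn": "servo_tool", "kwargs": {
  "grip": [0.8,0.8,0.8,0.8,0.8,0.8],
  "translation": [
    [0.006,0,0.0005],
    [0.018,0,0.0007],
    [0.03,0,0.0007],
    [0.042,0,0.0007],
    [0.05,0,0.0007],
    [0.05,0,0.0007]
  ],
  "turn": [0,0,0,0,0,0]
}}

```text
time_s: 8.48
tcp_pos: [0.531, -0.2774, 0.0776]
eef_rot: [180.0, -0.1, -4.2]
contact_force: [-0.3, -0.3, -5.7]
gripper_width: 0.0595
```

```bash
python3 snap.py wrist6; python3 -c "
from h import *
crop('wrist6',180,60,220,170,3.6,'c9')"
```

```text
{'time_s': 8.4833, 'tcp_pos': [0.531, -0.2774, 0.0776], 'eef_rot': [179.9721, -0.0631, -4.1817], 'contact_force': [-0.3218, -0.3078, -5.6504], 'gripper_width': 0.0595}
```

View pics/c9.png

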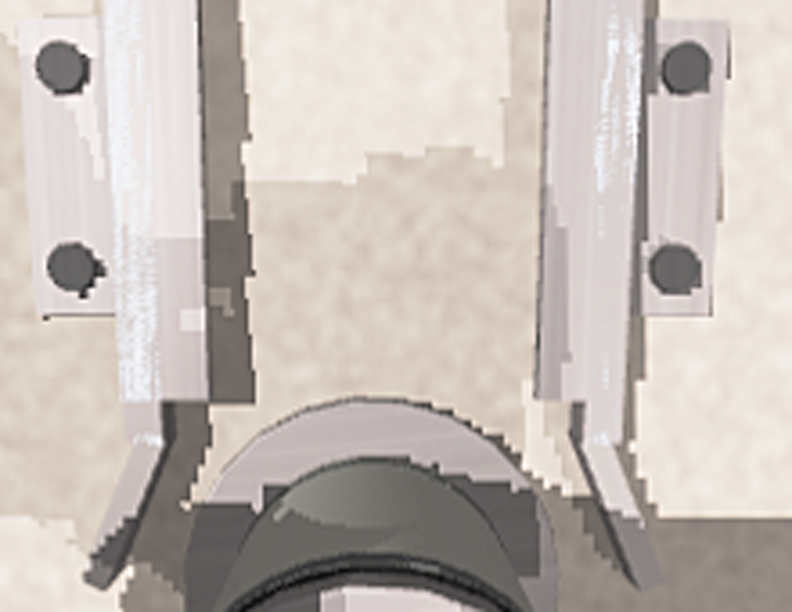

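Foot edges at crop columns 187 and 555, rail ends at 165 and 580, so it is centred. I'll keep sliding.

Emit:
{"fn": "servo_tool", "kwargs": {
  "grip": [0.8,0.8,0.8,0.8,0.8,0.8,0.8,0.8],
  "translation": [
    [0.006,0,0.0],
    [0.018,0,0.0],
    [0.03,0,0.0],
    [0.042,0,0.0],
    [0.054,0,0.0],
    [0.066,0,0.0],
    [0.074,0,0.0],
    [0.074,0,0.0]
  ],
  "turn": [0,0,0,0,0,0,0,0]
}}

```text
time_s: 9.2
tcp_pos: [0.6035, -0.2827, 0.0776]
eef_rot: [180.0, -0.0, -4.2]
contact_force: [0.7, 0.1, -5.3]
gripper_width: 0.0592
```

Emit:
{"fn": "servo_tool", "kwargs": {
  "grip": [0.8,0.8,0.8,0.8,0.8,0.8],
  "translation": [
    [0.002,0,0.0],
    [0.004,0,0.0],
    [0.006,0,0.0],
    [0.008,0,0.0],
    [0.01,0,0.0],
    [0.01,0,0.0]
  ],
  "turn": [0,0,0,0,0,0]
}}

```text
time_s: 9.7
tcp_pos: [0.6124, -0.2834, 0.078]
eef_rot: [180.0, -0.0, -4.2]
contact_force: [-0.4, 0.1, -6.5]
gripper_width: 0.0594
```

Emit:
{"fn": "servo_tool", "kwargs": {
  "grip": [0.8,0.8,0.8,0.8],
  "translation": [
    [0.001,0,0.0],
    [0.002,0,0.0],
    [0.002,0,0.0],
    [0.002,0,0.0]
  ],
  "turn": [0,0,0,0]
}}

```text
time_s: 10.03
tcp_pos: [0.6139, -0.2835, 0.0778]
eef_rot: [-180.0, 0.0, -4.2]
contact_force: [-0.2, -0.3, -5.9]
gripper_width: 0.0591
```

Emit:
{"fn": "servo_tool", "kwargs": {
  "grip": [0.8,0.8,0.8,0.8,0.8],
  "translation": [
    [0.001,0,0.0005],
    [0.002,0,0.001],
    [0.0025,0,0.001],
    [0.0025,0,0.001],
    [0.0025,0,0.001]
  ],
  "turn": [0,0,0,0,0]
}}

```text
time_s: 10.45
tcp_pos: [0.6166, -0.2837, 0.077]
eef_rot: [180.0, -0.0, -4.2]
contact_force: [-0.1, 0.5, -3.9]
gripper_width: 0.0592
```

Emit:
{"fn": "servo_tool", "kwargs": {
  "grip": [0.8,0.8,0.8,0.8],
  "translation": [
    [0.0005,0,0.0],
    [0.001,0,0.0],
    [0.001,0,0.0],
    [0.001,0,0.0]
  ],
  "turn": [0,0,0,0]
}}

```text
time_s: 10.78
tcp_pos: [0.617, -0.2837, 0.0771]
eef_rot: [-180.0, 0.0, -4.2]
contact_force: [-4.1, 2.5, 0.9]
gripper_width: 0.0591
```

```bash
python3 snap.py wrist7; python3 -c "
from h import *
crop('wrist7',180,60,220,170,3.6,'c10')"
```

```text
{'time_s': 10.7833, 'tcp_pos': [0.617, -0.2837, 0.0771], 'eef_rot': [-179.9994, 0.0419, -4.2294], 'contact_force': [-4.1031, 2.4604, 0.8896], 'gripper_width': 0.0591}
```

View pics/c10.png

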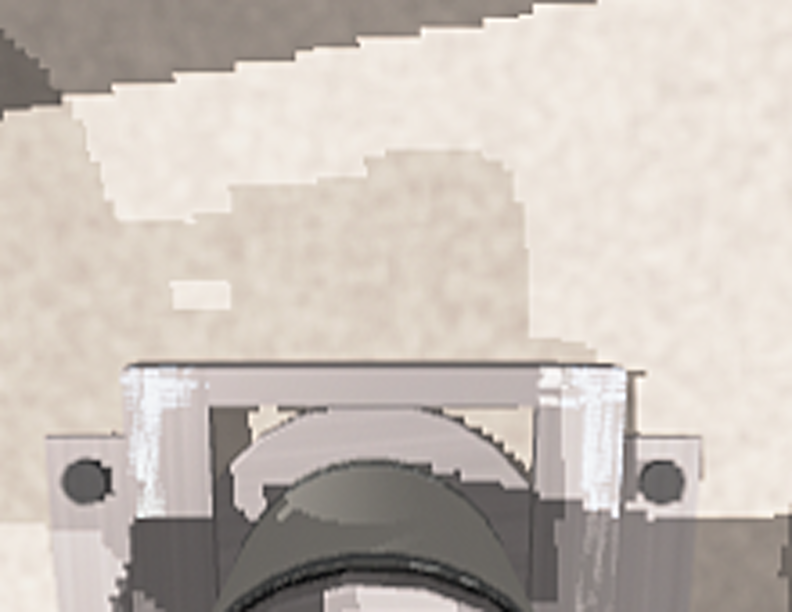

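The push force is -4.1 N in x with the weight on the counter, and the foot rim touches the stop. I'll let go.

Emit:
{"fn": "servo_tool", "kwargs": {
  "grip": [0.2,-0.2,-0.6,-1,-1,-1,-1,-1,-1,-1],
  "translation": [
    [0,0,0],
    [0,0,0],
    [0,0,0],
    [0,0,0],
    [0,0,0],
    [0,0,0],
    [0,0,0],
    [0,0,0],
    [0,0,0],
    [0,0,0]
  ],
  "turn": [0,0,0,0,0,0,0,0,0,0]
}}

```text
time_s: 11.67
tcp_pos: [0.6176, -0.2837, 0.0769]
eef_rot: [180.0, -0.0, -4.2]
contact_force: [0.1, -0.0, 0.3]
gripper_width: 0.0873
```

```bash
python3 snap.py wrist8; python3 -c "
from h import *
crop('wrist8',140,130,280,210,2.8,'c11')"
```

```text
{'time_s': 11.6667, 'tcp_pos': [0.6176, -0.2837, 0.0769], 'eef_rot': [179.9974, -0.0058, -4.2253], 'contact_force': [0.0934, -0.0223, 0.3082], 'gripper_width': 0.0873}
```

View pics/c11.png

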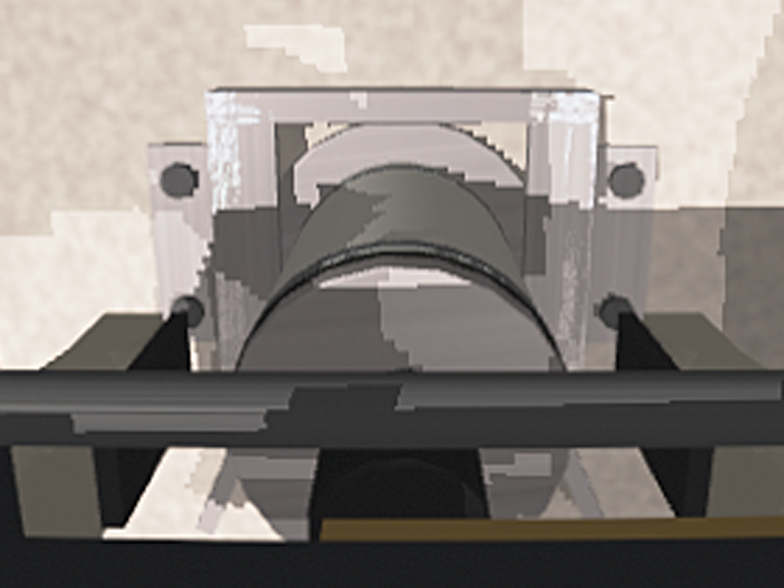

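Emit:
{"fn": "servo_tool", "kwargs": {
  "grip": [-1,-1,-1,-1,-1,-1,-1],
  "translation": [
    [0,0,-0.006],
    [0,0,-0.016],
    [-0.001,0,-0.026],
    [-0.002,0,-0.034],
    [-0.002,0,-0.036],
    [-0.002,0,-0.036],
    [-0.002,0,-0.036]
  ],
  "turn": [0,0,0,0,0,0,0]
}}

```text
time_s: 12.3
tcp_pos: [0.6155, -0.2835, 0.1132]
eef_rot: [-180.0, -0.0, -4.2]
contact_force: [0.2, -0.5, 0.5]
gripper_width: 0.0875
```

```bash
python3 snap.py wrist9; python3 -c "
from h import *
crop('wrist9',140,130,280,210,2.8,'c12')"
```

```text
{'time_s': 12.3, 'tcp_pos': [0.6155, -0.2835, 0.1132], 'eef_rot': [-179.9914, -0.0324, -4.2356], 'contact_force': [0.1604, -0.5229, 0.5122], 'gripper_width': 0.0875}
```

View pics/c12.png

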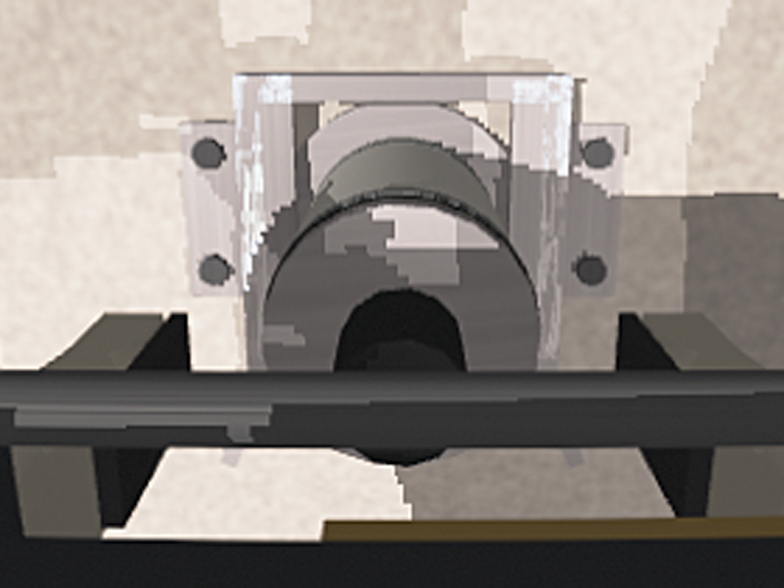

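Emit:
{"fn": "servo_tool", "kwargs": {
  "grip": [-0.6,-0.2,0.2,0.6,0.9,0.9,0.9,0.9,0.9,0.9],
  "translation": [
    [0,0,0],
    [0,0,0],
    [0,0,0],
    [0,0,0],
    [0,0,0],
    [0,0,0],
    [0,0,0],
    [0,0,0],
    [0,0,0],
    [0,0,0]
  ],
  "turn": [0,0,0,0,0,0,0,0,0,0],
  "newtons": 40
}}

```text
time_s: 13.18
tcp_pos: [0.6154, -0.2836, 0.1129]
eef_rot: [-180.0, 0.0, -4.2]
contact_force: [0.3, 0.8, 0.8]
gripper_width: 0.0266
```

Gripped at 26.6 mm. Now I'll pull slowly and watch the force.

Emit:
{"fn": "servo_tool", "kwargs": {
  "grip": [0.9,0.9,0.9,0.9,0.9],
  "translation": [
    [0,0,-0.001],
    [0,0,-0.002],
    [0,0,-0.003],
    [0,0,-0.004],
    [0,0,-0.004]
  ],
  "turn": [0,0,0,0,0]
}}

```text
time_s: 13.6
tcp_pos: [0.6149, -0.2834, 0.1163]
eef_rot: [-180.0, 0.1, -4.2]
contact_force: [-0.5, -0.5, -6.3]
gripper_width: 0.0248
```

Emit:
{"fn": "servo_tool", "kwargs": {
  "grip": [0.9,0.9,0.9,0.9],
  "translation": [
    [0,0,-0.001],
    [0,0,-0.002],
    [0,0,-0.002],
    [0,0,-0.002]
  ],
  "turn": [0,0,0,0]
}}

```text
time_s: 13.93
tcp_pos: [0.6152, -0.2835, 0.1186]
eef_rot: [-180.0, 0.0, -4.2]
contact_force: [-0.8, 0.8, -8.0]
gripper_width: 0.0251
```

Emit:
{"fn": "servo_tool", "kwargs": {
  "grip": [0.9,0.9,0.9,0.9,0.9],
  "translation": [
    [0,0,-0.0005],
    [0,0,-0.001],
    [0,0,-0.0015],
    [0,0,-0.002],
    [0,0,-0.002]
  ],
  "turn": [0,0,0,0,0]
}}

```text
time_s: 14.35
tcp_pos: [0.6151, -0.2834, 0.1204]
eef_rot: [-180.0, 0.1, -4.2]
contact_force: [-1.0, 1.0, -11.0]
gripper_width: 0.025
```

Emit:
{"fn": "servo_tool", "kwargs": {
  "grip": [0.9,0.9,0.9,0.9,0.9,0.9,0.9,0.9,0.9,0.9],
  "translation": [
    [0,0,-0.0005],
    [0,0,-0.0005],
    [0,0,-0.0005],
    [0,0,-0.0005],
    [0,0,-0.0005],
    [0,0,-0.0005],
    [0,0,-0.0005],
    [0,0,-0.0005],
    [0,0,-0.0005],
    [0,0,-0.0005]
  ],
  "turn": [0,0,0,0,0,0,0,0,0,0]
}}

```text
time_s: 15.18
tcp_pos: [0.6153, -0.2835, 0.1212]
eef_rot: [-180.0, 0.0, -4.2]
contact_force: [-0.7, 1.5, -12.0]
gripper_width: 0.0253
```

```bash
python3 snap.py wrist10; python3 -c "
from h import *
crop('wrist10',140,130,280,210,2.8,'c13')"
```

```text
{'time_s': 15.1833, 'tcp_pos': [0.6153, -0.2835, 0.1212], 'eef_rot': [-179.9905, 0.0177, -4.2305], 'contact_force': [-0.6667, 1.5392, -11.9732], 'gripper_width': 0.0253}
```

View pics/c13.png

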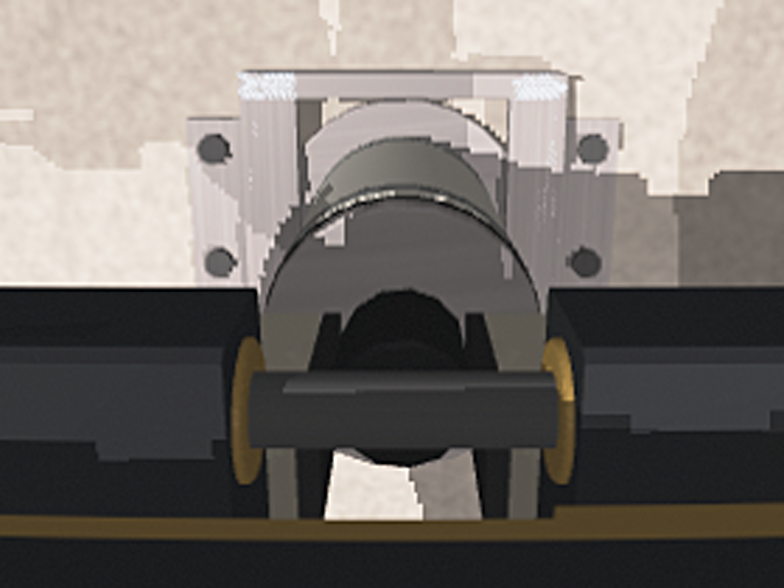

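The pull is steady at 12 N. I'll hold a little longer, then ease off.

Emit:
{"fn": "servo_tool", "kwargs": {
  "grip": [0.9,0.9,0.9,0.9,0.9,0.9],
  "translation": [
    [0,0,0],
    [0,0,0],
    [0,0,0],
    [0,0,0],
    [0,0,0],
    [0,0,0]
  ],
  "turn": [0,0,0,0,0,0]
}}

```text
time_s: 15.73
tcp_pos: [0.6154, -0.2836, 0.1213]
eef_rot: [-180.0, 0.0, -4.2]
contact_force: [-1.8, 2.6, -13.1]
gripper_width: 0.025
```

Emit:
{"fn": "servo_tool", "kwargs": {
  "grip": [0.9,0.9,0.9,0.9,0.9,0.9,0.9,0.9,0.9,0.9],
  "translation": [
    [0,0,0.001],
    [0,0,0.002],
    [0,0,0.003],
    [0,0,0.004],
    [0,0,0.005],
    [0,0,0.006],
    [0,0,0.007],
    [0,0,0.0075],
    [0,0,0.008],
    [0,0,0.008]
  ],
  "turn": [0,0,0,0,0,0,0,0,0,0]
}}

```text
time_s: 16.57
tcp_pos: [0.6158, -0.2838, 0.1138]
eef_rot: [180.0, -0.0, -4.2]
contact_force: [-1.3, -0.1, -3.0]
gripper_width: 0.025
```

Emit:
{"fn": "servo_tool", "kwargs": {
  "grip": [0.9,0.9,0.9,0.9],
  "translation": [
    [0,0,0.0005],
    [0,0,0.001],
    [0,0,0.001],
    [0,0,0.001]
  ],
  "turn": [0,0,0,0]
}}

```text
time_s: 16.9
tcp_pos: [0.6157, -0.2838, 0.1129]
eef_rot: [180.0, -0.0, -4.2]
contact_force: [-2.0, -1.2, 0.0]
gripper_width: 0.025
```

Emit:
{"fn": "servo_tool", "kwargs": {
  "grip": [0.6,0.3,0,-0.4,-0.7,-1,-1,-1],
  "translation": [
    [0,0,0],
    [0,0,0],
    [0,0,0],
    [0,0,0],
    [0,0,0],
    [0,0,0],
    [0,0,0],
    [0,0,0]
  ],
  "turn": [0,0,0,0,0,0,0,0]
}}

```text
time_s: 17.57
tcp_pos: [0.6156, -0.2836, 0.1124]
eef_rot: [180.0, -0.0, -4.2]
contact_force: [-0.0, -0.3, -0.3]
gripper_width: 0.0648
```

Emit:
{"fn": "servo_tool", "kwargs": {
  "grip": [-1,-1,-1,-1,-1,-1,-1,-1],
  "translation": [
    [0,0,-0.006],
    [0,0,-0.02],
    [0,0,-0.04],
    [0,0,-0.06],
    [0,0,-0.08],
    [0,0,-0.1],
    [-0.03,0,-0.11],
    [-0.06,0,-0.11]
  ],
  "turn": [0,0,0,0,0,0,0,0]
}}

```text
time_s: 18.23
tcp_pos: [0.557, -0.2796, 0.225]
eef_rot: [179.9, -0.2, -4.2]
contact_force: [0.2, -0.7, 0.4]
gripper_width: 0.0879
```

Emit:
{"fn": "servo_tool", "kwargs": {
  "grip": [-1,-1,-1,-1],
  "translation": [
    [-0.02,0,0],
    [-0.04,0,0],
    [-0.04,0,0],
    [-0.04,0,0]
  ],
  "turn": [0,0,0,0]
}}

```text
time_s: 18.57
tcp_pos: [0.5154, -0.2763, 0.2237]
eef_rot: [180.0, -0.1, -4.2]
contact_force: [1.3, 0.5, 1.1]
gripper_width: 0.0874
```

```bash
python3 snap.py wrist11 scene11 side11; python3 - <<'E'
from h import *
from scipy.optimize import least_squares
p,d,c=load("wrist11");Q=pts(c,d).reshape(-1,3)
n=np.hypot(Q[:,0]-.615,Q[:,1]+.284)<.06
for lo,hi in((.1,.114),(.132,.145)):
    k=n&(Q[:,2]>lo)&(Q[:,2]<hi);print(lo,k.sum(),np.median(Q[k],0),cv2.minEnclosingCircle((Q[k][:,:2]*1000).astype(np.float32)) if k.sum() else 0)
for n in("scene","side"):
    a=cv2.imread(f"pics/{n}0.png");b=cv2.imread(f"pics/{n}11.png");cv2.imwrite(f"pics/d{n}.png",cv2.absdiff(a,b))
crop('scene11',150,250,120,110,6,'c14')
E
```

```text
{'time_s': 18.5667, 'tcp_pos': [0.5154, -0.2763, 0.2237], 'eef_rot': [179.9831, -0.1072, -4.2406], 'contact_force': [1.3123, 0.5349, 1.0622], 'gripper_width': 0.0874}
0.1 2883 [ 0.61218647 -0.28394718  0.10850558] ((614.3864135742188, -284.19012451171875), 30.459239959716797)
0.132 876 [ 0.61478902 -0.28426275  0.1384229 ] ((615.2274780273438, -284.3479919433594), 13.022444725036621)
```

View pics/wrist11.png

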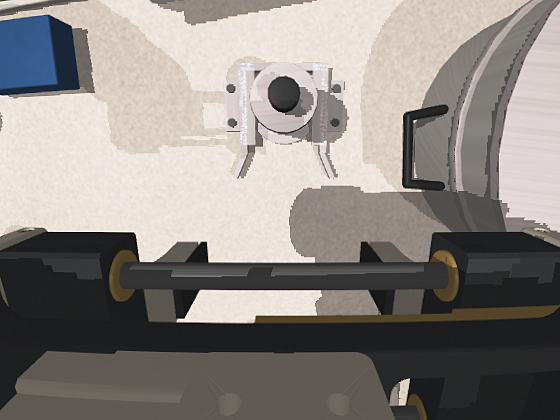

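View pics/scene11.png

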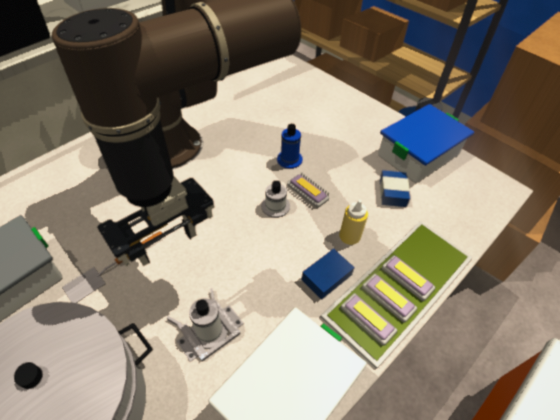

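View pics/dside.png

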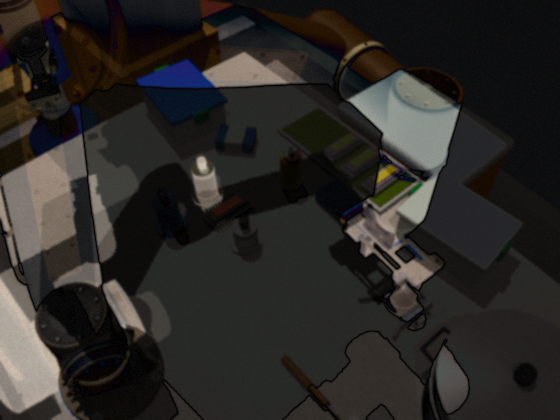

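The canister is at (0.615, -0.284), which is home. Its lid face is at 108.5 mm and its knob top at 138.4 mm, so the lid is shut. The bystanders haven't moved.

```bash
python3 -c "
from plant import order
print(order.close_job())"
```

```text
the job is handed in; nothing more can be done
None
```

The lid held. I carried the tall canister upright to the bracket, slid it in until it touched the back stop, and let go. Then I pulled the lid up by its knob at 11–13 N for more than a second, eased off, let go and moved clear. The job was handed in at about 19 s.

**Last checks:**
- **Position:** the wrist camera puts the canister's axis at about (0.615, -0.284). That is within 1–2 mm of the bracket's home point.
- **Lid:** its face is at 108.5 mm and the knob top at 138.4 mm, so it is shut.
- **Other things:** the before and after pictures show no other thing displaced. I judged this by eye rather than by measuring each one.
- **Robot:** it was clear of everything, with only about 1 N of noise on the force reading.

**Disagreements:**
- **First position fix:** the fixed cameras and the wrist camera differed by about 4 mm on where the canister started, so I went by the wrist camera.
- **Arm positioning:** the arm often stopped 2–7 mm from where it was told to go, and I corrected that from the measured pose.
- **Grip near the lid:** the knob left little room below the gripper. The upper part of the pads may have touched the lid's rim while gripping the body, but it was not pulled.

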